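# Hook the steamer insert down and hold its lid half open

### The job

First swing the steel hook at the side of the steamer (its left, seen from the robot) down until it rests fully home in its forked catch, so that the insert cannot lift off its base. Then raise the steamer's lid by its front loop handle and hold it open at 50 degrees from shut, ready for dumplings to be put in: the lid falls shut if let go, so finish while still holding it there, steady. Leave the other things on the table as they are.

Things in the scene. Friction and masses are not known exactly. Their poses are not given: they have to be found in the camera images.
- steamer: Steamer, fixed: white plastic base 220 (x) x 305 (y: -110 to +195), top at z=50; on it an open stainless insert box 180 x 200, z 50 to 120, centred on the origin. A dial on the front sticks out to x=-122 at y=50, z 12 to 44. Origin: on the table under the insert's centre. +x to the back (lid hinge), -x front, towards the robot, +y to the side deck with the hook. Yaw varies by +-0.3 rad.
- lid (a joint): Opening angle of the stainless lid (rad): 0 shut, grows as the front edge rises, 0.873 = 50 degrees, stop at 1.6. Axis along steamer y through point lid_hinge. The hinge is free: below about 1.5 rad the lid falls shut when let go. Lid 184 x 208 x 6 plate with a panel 5 mm higher, 0.30 to 0.45 kg.
- lid_hinge (a point): Point on the lid's hinge axis, middle of the back rim: steamer (90, 0, 124).
- lid_bar (a point): Middle of the lid's front loop handle: round steel bar 10 mm thick, 110 long along steamer y, 230 mm from the hinge axis, in the lid's plane, its centre 48 mm off the lid's front edge (a finger fits into the loop); a 10 mm bar joins each end to the lid. Lid shut: steamer (-140, 0, 124), free air below. The bar turns with the lid: let it turn between the fingers or follow it.
- hook (a joint): Angle of the hold-down hook (rad): 0 = lying level, home in the catch (hard stop), grows as it swings up and back; about 1.57 = upright, stop at 1.9; starts at 1.1 to 1.7. Axis along steamer y through point hook_pivot. Stiff: it stays where it is left; needs about 1 N at its end to move (0.06 N m).
- hook_pivot (a point): Hook's pivot, between two lugs on the side deck: steamer (30, 160, 100). The deck's top is at z=50. The lid's side edge is at y=+104 and its top at z=132.
- hook_grip (a point): Point on the hook's centre line 80 mm from the pivot, a good place to pinch or push. The hook is a straight steel bar 10 wide (along steamer y) x 12 x 115 long, with a lip at the end; level it points to the front (-x), its end in a forked steel catch at steamer (-77, 160), 10 long in x, 32 wide, prongs to z=115. A tab of the insert passes under it at x=5.
- tray: Bystander: clear acrylic dumpling tray with cross ridges, 240 x 150 x 16. Origin: centre of the underside.
- pin: Bystander: short maple rolling pin, 220 long, 40 thick, lying on the tray between two ridges. Origin: its centre; y along it.
- shaker: Bystander: salt shaker with steel twist cap, 48 across, 91 high, left of the hook, its centre 85 to 110 mm from it in steamer y. Origin: centre of the underside.
- vinegar: Bystander: small vinegar bottle, 52 across, 150 high, close to the steamer's right side. Origin: centre of the underside.
- mug: Bystander: mug, 76 across, 85 high, between robot and steamer to one side. Origin: centre of the underside.
- bowl: Bystander: small white bowl, 110 across, 50 high, between robot and steamer to the other side. Origin: centre of the underside.

How it is judged:
On the way, in this order (a step that is already met when the one before it is completed fails the run):
1. the hook lies home in its catch, the lid still shut (value of joint hook below 0.08 rad and value of joint lid below 0.15 rad), for 0.3 s.
2. the lid is held by the fingers at 50 degrees, give or take 6, the hook home (value of joint lid between 0.768 and 0.977 rad and contact force between the fingers and lid above 0.4 N and value of joint hook below 0.08 rad), for 0.5 s.
At the end, for the whole second after the job is handed in: The fingers hold the lid steady (under 0.1 rad/s) at 50 degrees, give or take 6 (0.768 to 0.977 rad), pressing on it with more than 0.4 N, and the hook is within 0.08 rad of home in its catch (all of step 2 and velocity of joint lid between -0.1 and 0.1 rad/s); the arm keeps its last pose, push and grip.
It fails at once if the lid raised before the hook is home (value of joint lid above 0.2 rad and value of joint hook above 0.15 rad).
It fails at once if one of the other things moved by more than 4 cm, or knocked over (distance of any of tray, pin, shaker, vinegar, mug, bowl from where it was at the start of the episode above 0.04 m or angle between any of shaker, vinegar, mug, bowl's own z axis and vertical above 0.5 rad).
It also fails if it takes over 61 s, if anything falls off the work surface, if the arm or the gripper's body presses on something with over 40 N, if the wrist force passes 120 N, or if a joint passes its speed limit or range.

### The arm

A 6-joint arm with a two-finger parallel gripper is mounted at the origin on the work surface. World frame = base frame: x ahead of the robot, y to its left, z up, the work surface at z = 0. Lengths are in m, angles in rad, forces in N, time in s.
With the tool pointing down it reaches from about 0.25 to 0.775 m from the base axis. Payload 4 kg.
Tool frame: the origin (TCP) lies at the very end of the fingers, on their centre line; the grasp point (between the pads) lies 19 mm behind it; z points along the fingers, y is the line along which they close (so a half turn about z gives the same grasp; the last joint's range is limited). The gripper opens to 94 mm and grips with 3 to 60 N. Pads are 16 mm wide; open, the fingers measure 119 mm over their backs; the gripper's body (75 mm by 177 mm) begins 78 mm behind the grasp point.
Start: joints at [1.147, 0.087, 1.371, -0, 1.684, -0.103], TCP at [0.173, 0.522, 0.206] pointing down, gripper open.
Joint ranges: [-3.1, 3.1], [-0.76, 2.03], [0.27, 2.55], [-1.08, 4.22], [0.17, 2.65], [-2.57, 2.57]. Speed limits (rad/s): [2.79, 2.79, 3.14, 3.14, 3.14, 3.14].

### API

Orientations are given as [roll, pitch, yaw] about the fixed x, y, z axes, in that order (R = Rz(yaw) Ry(pitch) Rx(roll)).
In Python, from bench import robot gives the robot as it stands. The module is installed in compiled form; this text tells all that it offers.
- The arm moves only by the tool move_arm, never from a script. Its argument "deltas" is one flat list of numbers, 7 for each row, row after row: the turn, a rotation vector about the tool's x, y, z in rad, then the shift along the tool's x, y, z in cm, then the closure, from -1 (fully open) to 1 (shut). A call has 1 to 8 rows; each row is the pose to reach, as a shift and turn from the pose commanded when the call began, along the tool's axes at that moment; what a row does not reach only later rows make up. A row lasts 1/10 s, in which the tool goes at most 50 mm and 8.59 degrees, less where a joint would pass 70% of its speed; a pose out of reach is approached as far as the arm can. A call with a gripper value outside its range is refused whole. The fingers move at their own pace and stop on an object; the grip force is fixed at half the most. Time passes only in rows, so rows that repeat a pose let the fingers close. It gives the time, the measured TCP pose, the force, the opening and the grip force at its end, in the units of the state.
- robot.get_obs(): the state, without advancing time (a new reading comes with each control period).
- robot.snapshot(name): name is "scene" or "side" or "wrist"; returns a dict with "image" (384x512x3 uint8, red, green, blue), "depth" (384x512 float32, m along the optical axis (not along the pixel's ray), 0 where there is no reading), "fov_y" (degrees; the focal length in pixels is half the picture's height over the tangent of half this angle, whatever the lens; pixels are square), "cx", "cy" (the principal point, pixels), "origin" and "orientation" of the camera in the world; the wrist camera has in their place "T_tool_cam" (4x4, takes a point from camera to tool coordinates, whose origin is the TCP and whose axes are the flange's). Camera axes: x right, y up, looking along -z (the intrinsics and any distortion apply to the point x, -y, -z); pixel columns grow to the right and rows downward; lengths in m; the calibration is good to about 2 mm. A picture is of the moment at which its call begins: read the wrist's pose just before it.
- robot.close_job(): hands the job in; it is judged then, once.
The state is a dict: "time": time; "joint_positions": joint angles; "qvel": joint speeds; "joint_torque": joint torques, N m; "tool_pos": TCP position; "ee_rot": TCP orientation; "wrist_force": force on the tool from outside, world axes, zero at the start; "wrist_torque": the same for the moment, N m; "width": finger opening in m; "finger_force": force on a finger pad.
Only numpy, scipy, OpenCV 4.12 (cv2) and the standard library are available. Lean on these libraries where they do the work, as an engineer would, in place of code of your own. Each camera call takes 0.05 s, during which the arm holds its last target. There are 200 camera calls.

## Working session

There is one attempt and no reset: what is moved stays moved. The work goes in short steps, Python scripts to look and compute and a tool call to move; the robot and the scene stay as the last step left them, time stands still between calls to the robot, and variables do not carry over. Pictures are saved under pics/ and viewed, at most 10 in all, crops included, and the job is handed in when it is done.

Besides the shell and the picture viewer there is one more tool, called as name(argument=value, ...) on one line, values as JSON. move_arm: Moves the arm, as the interface text tells. Its arguments: {"type":"object","properties":{"deltas":{"type":"array","items":{"type":"number"}}},"required":["deltas"]}

```bash
mkdir -p pics
cat > h.py <<'E'
import numpy as np, cv2
from bench import robot
from scipy.spatial.transform import Rotation as R
def snap(n):
    o=robot.get_obs(); s=robot.snapshot(n)
    if n=="wrist":
        T=np.eye(4);T[:3,:3]=R.from_euler('xyz',o['ee_rot']).as_matrix();T[:3,3]=o['tool_pos'];T=T@s['T_tool_cam']
    else:
        T=np.eye(4);q=np.array(s['orientation'])
        T[:3,:3]=q if q.shape==(3,3) else (R.from_euler('xyz',q).as_matrix() if q.size==3 else None);T[:3,3]=s['origin']
    f=s['image'].shape[0]/2/np.tan(np.radians(s['fov_y'])/2)
    d=s['depth'];v,u=np.mgrid[:d.shape[0],:d.shape[1]]
    P=np.stack([(u-s['cx'])/f*d,-(v-s['cy'])/f*d,-d],-1)@T[:3,:3].T+T[:3,3]
    P[d==0]=np.nan
    return s,P,T,f
E
python3 - <<'E'
from h import *
for n in ("scene","side"):
    s=robot.snapshot(n); print({k:v for k,v in s.items() if k not in("image","depth")}, (s['depth']>0).mean())
    s,P,T,f=snap(n); np.savez(n,P=P,im=s['image'],T=T,f=f,c=[s['cx'],s['cy']])
    cv2.imwrite(f"pics/{n}.png",s['image'][...,::-1])
print(robot.get_obs())
E
```

```text
{'fov_y': 48.812338288899426, 'cx': 259.14597202496407, 'cy': 192.0835026204504, 'origin': array([0.94270242, 0.71889666, 1.22045613]), 'orientation': array([ 0.68570999, -0.01904553,  2.67829151])} 0.9959818522135416
{'fov_y': 50.15565036369484, 'cx': 250.68910102565252, 'cy': 190.84464862826172, 'origin': array([ 0.03828472, -1.1924135 ,  0.78301571]), 'orientation': array([ 1.05296146,  0.01343648, -0.41091893])} 0.995574951171875
{'time': 0.2, 'joint_positions': array([ 1.14688891e+00,  8.76912476e-02,  1.37166006e+00,  4.39529236e-06,
        1.68358644e+00, -1.03106123e-01]), 'qvel': array([ 0.00120918, -0.0024356 , -0.00446464,  0.00071987, -0.00093202,
        0.00014323]), 'joint_torque': array([ 5.53686368e-04, -3.40129459e+01, -3.02404475e+01,  7.16703013e-02,
        2.99079542e-02, -1.19653373e-04]), 'tool_pos': array([0.17330039, 0.52163811, 0.20474976]), 'ee_rot': array([-3.14025515e+00, -1.42786582e-04,  2.82079176e+00]), 'wrist_force': array([ 0.66288436,  0.37539963, -0.08231266]), 'wrist_torque': array([0.02905157, 0.05030709, 0.01853453]), 'finger_force': 0.0, 'width': 0.09402685065136483}
```

View pics/scene.png

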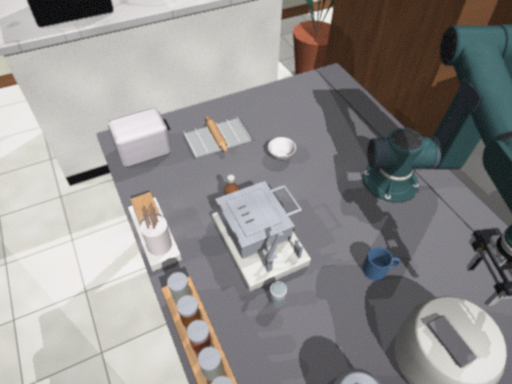

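View pics/side.png

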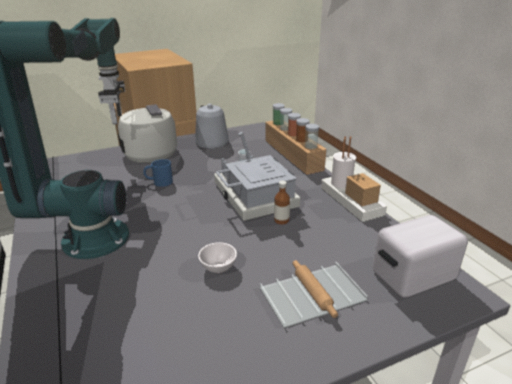

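Scene view: lid around (255,215), loop handle (288,200), hook (272,248), shaker (278,290), vinegar (231,185), mug (378,263), bowl (281,149). The hook is close to upright.

Run:
```python
from h import *
z=np.load("scene.npz");P=z['P']
reg=np.zeros(P.shape[:2],bool);reg[160:310,190:330]=True
def rect(lo,hi,nm):
    m=reg&(P[...,2]>lo)&(P[...,2]<hi)
    m=m.astype(np.uint8);n,l,st,_=cv2.connectedComponentsWithStats(m)
    k=1+st[1:,4].argmax();p=P[l==k]
    r=cv2.minAreaRect((p[:,:2]*1000).astype(np.float32));print(nm,len(p),np.median(p[:,2]),r)
    print(cv2.boxPoints(r).round())
rect(.122,.142,'lid'); rect(.127,.15,'lid2'); rect(.04,.06,'base')
# pts higher than lid
m=reg&(P[...,2]>.145); v,u=np.nonzero(m)
for a,b in list(zip(v,u))[::4]: print(b,a,(P[a,b]*1000).round())
im=z['im'][160:310,190:330,::-1]
cv2.imwrite("pics/c.png",cv2.resize(im,None,fx=5,fy=4.0*5/4*.8,interpolation=cv2.INTER_CUBIC))
```

```text
lid 3071 0.12829281099010936 ((551.9207153320312, -5.785255432128906), (210.55918884277344, 241.32972717285156), 89.78368377685547)
[[ 431. -111.]
 [ 672. -112.]
 [ 673.   99.]
 [ 432.  100.]]
lid2 1599 0.1305672594095133 ((575.298095703125, -10.916542053222656), (186.4421844482422, 180.92189025878906), 85.18787384033203)
[[ 477.  -96.]
 [ 658. -111.]
 [ 673.   74.]
 [ 493.   90.]]
base 2040 0.048508997465516734 ((576.626708984375, 37.97560119628906), (304.2404479980469, 219.9451904296875), 89.80481719970703)
[[ 466. -114.]
 [ 686. -115.]
 [ 687.  190.]
 [ 467.  190.]]
230 175 [ 589. -164.  151.]
229 176 [ 593. -163.  148.]
233 176 [ 581. -156.  151.]
231 177 [ 589. -156.  149.]
229 178 [ 597. -154.  149.]
234 178 [ 581. -150.  147.]
231 179 [ 592. -150.  146.]
229 180 [ 601. -146.  150.]
229 181 [ 601. -144.  147.]
280 233 [572. 153. 217.]
279 234 [573. 150. 208.]
283 234 [564. 157. 212.]
280 235 [574. 156. 212.]
276 236 [582. 148. 201.]
280 236 [575. 158. 210.]
277 237 [582. 154. 204.]
276 238 [585. 154. 201.]
280 238 [573. 157. 198.]
278 239 [580. 158. 198.]
277 240 [583. 157. 194
[... 277 characters left out ...]

274 249 [590. 157. 149.]
274 250 [591. 158. 146.]
190 297 [869. 212. 191.]
190 298 [870. 213. 187.]
194 298 [860. 216. 184.]
192 299 [866. 218. 187.]
196 299 [857. 224. 190.]
193 300 [865. 222. 189.]
190 301 [873. 220. 186.]
194 301 [863. 226. 189.]
190 302 [874. 223. 188.]
194 302 [864. 226. 185.]
190 303 [874. 225. 186.]
194 303 [866. 232. 192.]
190 304 [876. 229. 189.]
194 304 [867. 235. 193.]
190 305 [876. 229. 183.]
194 305 [867. 235. 186.]
198 305 [857. 235. 176.]
193 306 [871. 237. 187.]
197 306 [861. 242. 189.]
192 307 [873. 236. 182.]
196 307 [865. 243. 187.]
191 308 [877. 240. 188.]
195 308 [868. 244. 186.]
190 309 [880. 242. 189.]
194 309 [871. 245. 185.]
198 309 [860. 240. 164.]
```

View pics/c.png

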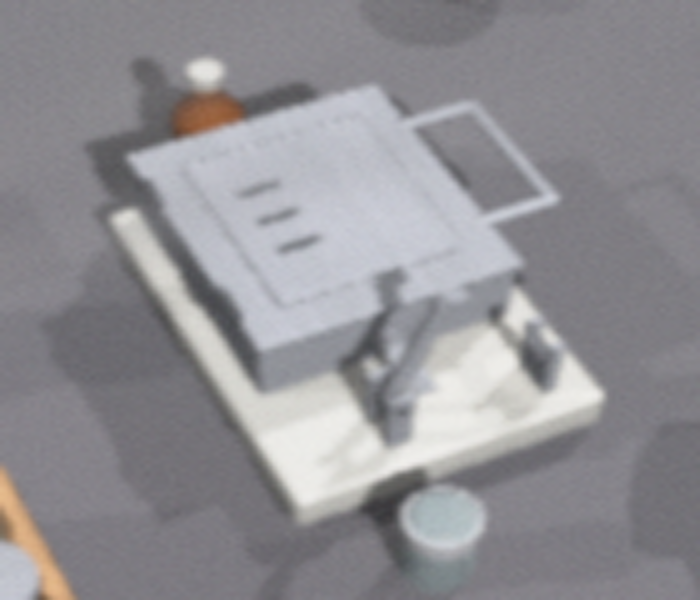

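Steamer's base fits 304 x 220 as given, so yaw ≈ 0 and origin ≈ (0.577, -0.005). The lid extents agree. Hook pivot ≈ (0.607, 0.155, 0.100), hook angle ≈ 1.26. I'll push the hook from behind with closed fingers, keeping tool yaw at π/2 throughout.

```bash
cat >> h.py <<'E'
def to(p,rpy=(np.pi,0,np.pi/2)):
    o=robot.get_obs();A=R.from_euler('xyz',o['ee_rot']);B=R.from_euler('xyz',rpy)
    print('turn',(A.inv()*B).as_rotvec().round(3),'cm',(A.inv().apply(np.array(p)-o['tool_pos'])*100).round(2))
E
python3 - <<'E'
from h import *
to((.40,.36,.28)); to((.65,.155,.28))
E
```

```text
turn [-1.00e-03  1.00e-03  1.25e+00] cm [-26.61  -8.2   -7.52]
turn [-1.00e-03  1.00e-03  1.25e+00] cm [-56.8  -19.77  -7.51]
```

move_arm(deltas=[0,0,0.3,-6,-2,-7.5,1,0,0,1.25,-57,-20,-7.5,1,0,0,1.25,-57,-20,-7.5,1,0,0,1.25,-57,-20,-7.5,1,0,0,1.25,-57,-20,-7.5,1,0,0,1.25,-57,-20,-7.5,1,0,0,1.25,-57,-20,-7.5,1,0,0,1.25,-57,-20,-7.5,1])

```text
time: 1.0
tool_pos: [0.4766, 0.2872, 0.2662]
ee_rot: [-3.142, -0.0, 1.615]
wrist_force: [-0.1, 0.4, 0.2]
width: 0.0335
finger_force: 0.0
```

Run:
```python
from h import *
to((.65,.155,.28))
```

```text
turn [-0.    -0.     0.044] cm [-13.97  16.74  -1.38]
```

move_arm(deltas=[0,0,0.044,-14,16.7,-1.4,1,0,0,0.044,-14,16.7,-1.4,1,0,0,0.044,-14,16.7,-1.4,1,0,0,0.044,-14,16.7,-1.4,1,0,0,0.044,-14,16.7,-1.4,1,0,0,0.044,-14,16.7,-1.4,1,0,0,0.044,-14,16.7,-1.4,1])

```text
time: 1.7
tool_pos: [0.6488, 0.1574, 0.2795]
ee_rot: [-3.14, -0.001, 1.577]
wrist_force: [-0.4, 0.1, 0.6]
width: 0.0004
finger_force: 0.0
```

Run:
```python
from h import *
to((.65,.155,.28)); o=robot.get_obs(); print(o['tool_pos'],o['ee_rot'])
s,P,T,f=snap("wrist")
cv2.imwrite("pics/w1.png",s['image'][...,::-1]); m=np.isfinite(P[...,2])&(P[...,2]>.11)&(P[...,2]<.25)&(abs(P[...,1]-.155)<.03)&(P[...,0]<.62)
q=P[m]; print(len(q)); 
for lo in np.arange(.11,.23,.015):
    w=q[(q[:,2]>lo)&(q[:,2]<lo+.015)]
    if len(w)>5: print(lo, np.percentile(w[:,0],[5,50,95]).round(3),np.percentile(w[:,1],[5,50,95]).round(3))
```

```text
turn [-0.002 -0.     0.006] cm [-0.24  0.12 -0.05]
[0.64882429 0.15740495 0.27950028] [-3.13998241e+00 -5.00932005e-04  1.57656742e+00]
1498
0.11 [0.498 0.605 0.616] [0.135 0.154 0.167]
0.125 [0.596 0.604 0.607] [0.147 0.154 0.156]
0.14 [0.592 0.6   0.603] [0.148 0.154 0.156]
0.155 [0.588 0.596 0.599] [0.148 0.154 0.156]
0.16999999999999998 [0.584 0.592 0.594] [0.147 0.154 0.156]
0.185 [0.579 0.587 0.59 ] [0.148 0.154 0.156]
0.2 [0.566 0.577 0.585] [0.147 0.152 0.156]
0.215 [0.577 0.579 0.58 ] [0.148 0.152 0.155]
```

View pics/w1.png

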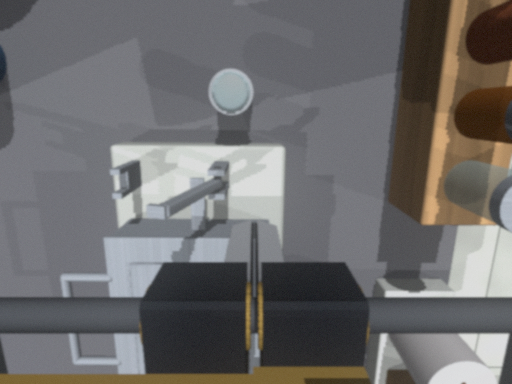

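The wrist view shows the hook at px (150–228, 165–212), its catch at (125,178) and the shaker at (231,92). Hook y ≈ 0.152 and angle ≈ 1.29.

move_arm(deltas=[0,0,0,-0.4,-0.4,5,1,0,0,0,-0.4,-0.4,10,1,0,0,0,-0.4,-0.4,12,1,0,0,0,-0.4,-0.4,12,1,0,0,0,-0.4,-2.4,12,1,0,0,0,-0.4,-4.8,12,1,0,0,0,-0.4,-5.9,12.2,1,0,0,0,-0.4,-6.9,12.4,1])

```text
time: 2.55
tool_pos: [0.5805, 0.1541, 0.1598]
ee_rot: [3.135, -0.001, 1.578]
wrist_force: [1.6, 0.1, 0.2]
width: 0.0002
finger_force: 0.3
```

move_arm(deltas=[0,0,0,0,-1,0.5,1,0,0,0,0,-2,1,1,0,0,0,0,-2.6,1.9,1,0,0,0,0,-3.1,2.9,1,0,0,0,0,-4,4,1,0,0,0,0,-4.8,5,1,0,0,0,0,-4.8,5.4,1,0,0,0,0,-4.8,5.4,1])

```text
time: 3.35
tool_pos: [0.5326, 0.1528, 0.1059]
ee_rot: [3.139, -0.0, 1.577]
wrist_force: [-5.2, -0.3, 14.4]
width: 0.0002
finger_force: 6.9
```

Run:
```python
from h import *
o=robot.get_obs(); print(o['tool_pos'],o['wrist_force'],o['ee_rot'])
s,P,T,f=snap("scene")
m=(abs(P[...,1]-.153)<.012)&(P[...,2]>.09)&(P[...,2]<.24)&(P[...,0]>.48)&(P[...,0]<.63)
for a in np.arange(.48,.62,.01):
    w=P[m&(abs(P[...,0]-a)<.005)][:,2]
    if len(w): print(a.round(3),len(w),np.median(w).round(3),w.max().round(3))
cv2.imwrite("pics/c2.png",cv2.resize(s['image'][160:310,190:330,::-1],None,fx=4,fy=4,interpolation=cv2.INTER_CUBIC))
```

```text
[0.53256055 0.15276311 0.10591187] [-5.15372713 -0.30219306 14.38002432] [ 3.13856644e+00 -3.14785261e-04  1.57711353e+00]
0.49 7 0.103 0.113
0.5 22 0.103 0.118
0.51 8 0.101 0.108
0.52 7 0.127 0.139
0.53 17 0.136 0.158
0.54 52 0.137 0.237
0.55 37 0.217 0.239
0.56 18 0.103 0.238
0.57 19 0.108 0.235
0.58 17 0.103 0.235
0.59 11 0.104 0.108
0.6 22 0.105 0.114
0.61 30 0.104 0.211
0.62 6 0.234 0.238
```

View pics/c2.png

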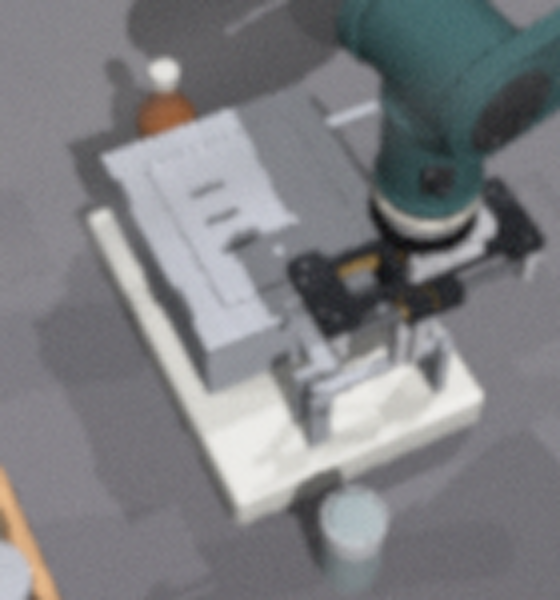

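The hook bar is level at z ≈ 0.104 along its length (px (310–440, 370)), with 14 N pressing it on its stop. I'll hold that briefly, then go above the handle.

move_arm(deltas=[0,0,0,0,0,0.2,1,0,0,0,0,0,0.2,1,0,0,0,0,0,0.2,1,0,0,0,0,0,0,1,0,0,0,0,0,-5,1,0,0,0,0,0,-10,1,0,0,0,-5,-3,-14,0,0,0,0,-9,-6,-15,-0.2])

```text
time: 4.2
tool_pos: [0.485, 0.0781, 0.249]
ee_rot: [3.136, -0.0, 1.579]
wrist_force: [0.7, -1.0, 0.1]
width: 0.0127
finger_force: 0.0
```

Run:
```python
from h import *
to((.437,-.006,.27))
```

```text
turn [ 0.005 -0.     0.009] cm [-8.37 -4.86 -2.13]
```

move_arm(deltas=[0.003,0,0.009,-5,-3,-2,0.15,0.005,0,0.009,-8.4,-4.9,-2.1,0.15,0.005,0,0.009,-8.4,-4.9,-2.1,0.15,0.005,0,0.009,-8.4,-4.9,-2.1,0.15])

```text
time: 4.6
tool_pos: [0.4353, -0.0067, 0.2669]
ee_rot: [-3.138, -0.001, 1.565]
wrist_force: [-0.5, 0.2, -1.3]
width: 0.04
finger_force: 0.0
```

Run:
```python
from h import *
o=robot.get_obs(); print(o['tool_pos'],o['width'])
s,P,T,f=snap("wrist")
cv2.imwrite("pics/w2.png",s['image'][...,::-1])
m=(P[...,2]>.112)&(P[...,2]<.14)&(P[...,0]<.475)&(P[...,0]>.40)&(abs(P[...,1])<.09)
print(m.sum(),np.nanmedian(P[m],0))
for y in np.arange(-.08,.08,.01):
    w=P[m&(abs(P[...,1]-y)<.005)]
    if len(w): print(y.round(3),len(w),w.min(0).round(3),np.median(w,0).round(3),w.max(0).round(3))
# hook level check
h=(abs(P[...,1]-.153)<.006)&(P[...,2]>.09)
for a in np.arange(.49,.62,.02):
    w=P[h&(abs(P[...,0]-a)<.01)][:,2]
    if len(w): print('hook',a.round(2),len(w),np.median(w).round(4))
```

```text
[ 0.43530402 -0.00667092  0.26692751] 0.03998279846332539
1754 [ 0.44086084 -0.00135855  0.12890026]
-0.07 64 [ 0.435 -0.067  0.127] [ 0.452 -0.066  0.129] [ 0.47  -0.065  0.13 ]
-0.06 303 [ 0.434 -0.065  0.123] [ 0.451 -0.061  0.129] [ 0.47  -0.055  0.131]
-0.05 91 [ 0.434 -0.055  0.125] [ 0.438 -0.05   0.129] [ 0.443 -0.045  0.131]
-0.04 95 [ 0.434 -0.045  0.124] [ 0.439 -0.04   0.129] [ 0.443 -0.035  0.132]
-0.03 93 [ 0.434 -0.035  0.125] [ 0.438 -0.03   0.129] [ 0.443 -0.025  0.131]
-0.02 99 [ 0.434 -0.025  0.125] [ 0.438 -0.02   0.129] [ 0.443 -0.015  0.131]
-0.01 97 [ 0.434 -0.015  0.125] [ 0.438 -0.01   0.129] [ 0.443 -0.005  0.131]
-0.0 98 [ 0.434 -0.005  0.124] [0.438 0.    0.129] [0.443 0.005 0.131]
0.01 102 [0.434 0.005 0.125] [0.438 0.01  0.129] [0.443 0.015 0.131]
0.02 100 [0.434 0.015 0.125] [0.438 0.02  0.129] [0.443 0.025 0.132]
0.03 109 [0.434 0.025 0.125] [0.438 0.03  0.129] [0.443 0.035 0.131]
0.04 205 [0.433 0.036 0.123] [0.443 0.042 0.129] [0.474 0.045 0.131]
0.05 298 [0.433 0.045 0.125] [0.454 0.048 0.129] [0.475 0.051 0.132]
hook 0.49 137 0.1052
hook 0.51 227 0.1064
hook 0.53 216 0.1065
hook 0.55 215 0.1065
hook 0.57 212 0.1065
hook 0.59 212 0.1065
hook 0.61 136 0.1056
```

View pics/w2.png

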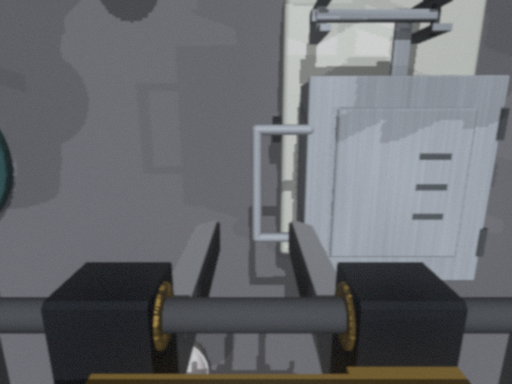

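The hook is flat at z = 0.1065 in its catch (px (315–435, 15)), so it is home. The handle bar is at x = 0.4385, y ≈ -0.008 (px x 257, rows 130–238). Next I go down on it and grip.

move_arm(deltas=[0,0,0,-0.1,0.2,5,0.15,0,0,0,-0.1,0.2,10,0.15,0,0,0,-0.1,0.2,14,0.15,0,0,0,-0.1,0.2,16.3,0.15,0,0,0,-0.1,0.2,16.3,0.15,0,0,0,-0.1,0.2,16.3,1,0,0,0,-0.1,0.2,16.3,1,0,0,0,-0.1,0.2,16.3,1])

```text
time: 5.45
tool_pos: [0.4381, -0.007, 0.1059]
ee_rot: [-3.14, 0.0, 1.568]
wrist_force: [-0.3, -0.4, 0.9]
width: 0.0197
finger_force: 0.0
```

move_arm(deltas=[0,0,0,0,0,0,1,0,0,0,0,0,0,1,0,0,0,0,0,0,1,0,0,0,0,0,0,1])

```text
time: 5.85
tool_pos: [0.4374, -0.0072, 0.1052]
ee_rot: [-3.139, 0.0, 1.568]
wrist_force: [-0.0, 0.7, 6.2]
width: 0.0091
finger_force: 30.0
```

Run:
```python
import numpy as np
for d in range(0,51,5):
    a=np.radians(d); print(d,'y',(23*(1-np.cos(a))).round(2),'z',(-23*np.sin(a)).round(2))
```

```text
0 y 0.0 z -0.0
5 y 0.09 z -2.0
10 y 0.35 z -3.99
15 y 0.78 z -5.95
20 y 1.39 z -7.87
25 y 2.15 z -9.72
30 y 3.08 z -11.5
35 y 4.16 z -13.19
40 y 5.38 z -14.78
45 y 6.74 z -16.26
50 y 8.22 z -17.62
```

move_arm(deltas=[0,0,0,0,0.1,-2,1,0,0,0,0,0.35,-4,1,0,0,0,0,0.8,-6,1,0,0,0,0,1.4,-7.9,1,0,0,0,0,2.2,-9.7,1,0,0,0,0,3.1,-11.5,1,0,0,0,0,4.2,-13.2,1,0,0,0,0,5.4,-14.8,1])

```text
time: 6.65
tool_pos: [0.4882, -0.0075, 0.2516]
ee_rot: [-3.128, 0.0, 1.567]
wrist_force: [-6.9, 0.3, 3.6]
width: 0.0091
finger_force: 30.0
```

move_arm(deltas=[0,0,0,0,1.4,-1.5,1,0,0,0,0,2.8,-2.8,1,0,0,0,0,2.8,-2.8,1,0,0,0,0,2.8,-2.8,1,0,0,0,0,2.8,-2.8,1,0,0,0,0,2.8,-2.8,1,0,0,0,0,2.8,-2.8,1])

```text
time: 7.35
tool_pos: [0.516, -0.0076, 0.2814]
ee_rot: [-3.131, 0.001, 1.567]
wrist_force: [-10.6, 0.3, 9.6]
width: 0.009
finger_force: 30.0
```

Run:
```python
from h import *
o=robot.get_obs(); print(o['tool_pos'],o['width'],o['finger_force'],o['wrist_force'])
for n in ("side","scene"):
    s,P,T,f=snap(n)
    m=(P[...,2]>.15)&(P[...,2]<.29)&(P[...,0]>.53)&(P[...,0]<.68)&((P[...,1]<-.03)&(P[...,1]>-.115)|(P[...,1]>.03)&(P[...,1]<.09))
    q=P[m]; print(n,len(q))
    if len(q)>30:
        for _ in range(4):
            k=np.polyfit(q[:,0],q[:,2],1); r=q[:,2]-np.polyval(k,q[:,0]); q=q[abs(r)<max(.005,1.5*r.std())]
        print(len(q),'angle',-np.arctan(k[0]),r.std(),'z at hinge',np.polyval(k,.667))
    h=(abs(P[...,1]-.153)<.006)&(P[...,2]>.09)
    for a in np.arange(.51,.61,.03):
        w=P[h&(abs(P[...,0]-a)<.015)][:,2]
        if len(w): print('hook',a.round(2),len(w),np.median(w).round(4))
    if n=="side": cv2.imwrite("pics/s2.png",cv2.resize(s['image'][70:230,180:330,::-1],None,fx=3.5,fy=3.5,interpolation=cv2.INTER_CUBIC))
```

```text
[ 0.51604709 -0.00762028  0.28135286] 0.009029070659891942 30.002169013023376 [-10.64923459   0.30219504   9.64158346]
side 172
108 angle 0.8526519778905397 0.002630046460795814 z at hinge 0.12164838880639917
hook 0.51 10 0.1051
hook 0.54 13 0.1047
hook 0.57 9 0.1049
hook 0.6 11 0.1066
scene 1693
1215 angle 0.8153322621345187 0.0025859400014892177 z at hinge 0.13567449750045046
hook 0.51 33 0.1032
hook 0.54 31 0.1037
hook 0.57 37 0.1036
hook 0.6 26 0.1041
```

View pics/s2.png

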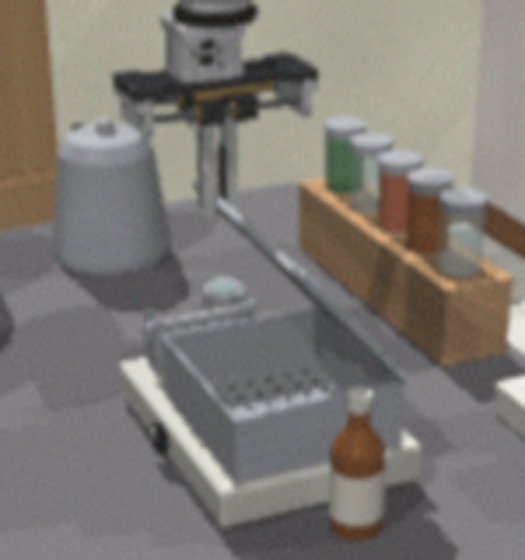

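The lid is held at ≈ 0.85 rad by the bar in the fingers (px (215,205)), with the hook flat at the far side. A small nudge toward the middle of the range, then hold.

move_arm(deltas=[0,0,0,0,0.2,-0.2,1,0,0,0,0,0.3,-0.3,1,0,0,0,0,0.3,-0.3,1,0,0,0,0,0.3,-0.3,1,0,0,0,0,0.3,-0.3,1,0,0,0,0,0.3,-0.3,1,0,0,0,0,0.3,-0.3,1,0,0,0,0,0.3,-0.3,1])

```text
time: 8.25
tool_pos: [0.5192, -0.0076, 0.2841]
ee_rot: [-3.131, 0.0, 1.567]
wrist_force: [-9.5, 0.3, 7.4]
width: 0.0089
finger_force: 30.0
```

Run:
```python
from h import *
o=robot.get_obs(); p=o['tool_pos']; a=np.arctan2(p[2]+.019-.124,.667-p[0])
print(p,o['width'],o['finger_force'],o['wrist_force'],a,abs(o['qvel']).max())
if .82<a<.92 and o['finger_force']>20: print(robot.close_job())
```

```text
[ 0.51916256 -0.00760394  0.28407516] 0.008936543610436505 30.002337098121643 [-9.51626905  0.2576194   7.36948363] 0.8806626547356705 0.001907505220474053
the job is handed in; nothing more can be done
None
```

The job is handed in at about 8.3 s: the hook measured flat in its catch, and the fingers were holding the lid still at about 0.88 rad (50°) with 30 N of grip; no verdict came back.

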